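# Power up the microscope and capture the image

## Task

Photograph the specimen that lies on the microscope: press the mains strip's rocker switch to on, then press the lamp supply's rocker switch to on, and then press the large round key of the camera controller all the way down and let it come back up. Only press, with the fingertips: do not pick up or shift the controller, do not press its two small keys or turn the lamp dial, and leave the specimens and the eyepiece standing where they are.

Things in the scene. Friction and masses are not known exactly. Their poses are not given: they have to be found in the camera images.
- strip: White mains socket strip screwed to the desk, 56 x 280 x 42 mm high (x, y, z); origin at the centre of its underside. Four round sockets; the two towards +y hold plugs that reach 72 mm above the desk. Its black rocker switch lies on top at x 0, y -108 mm, long way along the strip's y, in a flat frame 36 x 27 mm that stands 2 mm proud of the top.
- strip_switch (a joint): 0 rad = off, 0.36 = on. V-shaped black rocker 30 x 21 mm, pivot across its middle. Off: the half nearer the strip's -y end (white bar mark) stands raised, outer edge 10 mm above the strip's top. Press it straight down to its stop (about 2 N, held by friction: it stays where left), then level 5 mm above the top, the other half raised: keep the fingertip off the pivot line.
- strip_switch_press (a point): Point on the surface of the half to press, on its centre line, 10 mm out from the pivot (the half is 15 mm long); moves with the rocker. When off it lies 8.5 mm above the strip's top.
- supply: Lamp power supply: heavy grey box fixed to the desk, 123 mm deep (x), 150 mm wide (y); the top deck rises 10 degrees towards its +x, 60 mm high at the front edge, 81 mm at the back. Origin under the middle of the deck, on the desk. On the deck, midway front to back: black rocker switch at y -35 mm, round brightness dial at y +35 mm (32 mm across, 16 mm tall).
- lamp_switch (a joint): 0 rad = off, 0.36 = on. Same 30 x 21 mm rocker and frame as the strip's, long way along the supply's x, pivoting about the supply's y. Off: the half on the +x side (higher up the deck, white bar mark) stands raised. Press it to its stop (straight down will do, 2 N); it stays where left, at on parallel to the deck and 5 mm above it. Keep off the other half, as above.
- lamp_switch_press (a point): Point on the surface of the half to press, on its centre line, 10 mm out from the pivot (the half is 15 mm long); moves with the rocker.
- dial_mark (a point): Tip of the white pointer on top of the lamp supply's brightness dial, 13 mm from the dial's axis; the dial turns easily and must stay as it is set.
- pad: Camera controller: grey hand unit lying loose on rubber feet, 0.36 to 0.6 kg, 85 mm (x) x 130 mm (y), top face 27 mm above the desk; origin at the centre of its underside. One large round black key at (0, -34) mm and two small round black keys at (-18, 46) and (18, 46) mm, with a dark display between.
- capture_key (a joint): Large round key, 26 mm across, standing 7 mm above the controller's top: 0 = up, 0.004 m = all the way down; springs back up when let go. Needs 1.5 N to start and 4.2 N to reach the bottom.
- capture_key_top (a point): Centre of the large key's top face, 34 mm above the desk when up; moves with the key.
- menu_key_a (a joint): Small round key, 12 mm across, at (-18, 46) mm on the controller: 0 = up, 0.004 m = down. Not to be pressed.
- menu_key_b (a joint): Small round key, 12 mm across, at (18, 46) mm on the controller: 0 = up, 0.004 m = down. Not to be pressed.
- specimen_a: Loose metallographic specimen: black cylinder 30 mm across and 20 mm high with a polished steel spot on top; origin at the centre of its underside. Stands between the lamp supply and the controller. Bystander.
- specimen_b: Second specimen like the first, standing just in front (-x side) of the camera controller. Bystander.
- eyepiece: Loose black eyepiece standing on its narrow end (23 mm across), 32 mm across above, 60 mm high; origin at the centre of its underside. Stands behind (+x side of) the mains strip. Bystander.

How it is judged:
On the way, in this order (a step that is already met when the one before it is completed fails the run):
1. the mains strip is switched on, the lamp supply still off (value of joint strip_switch above 0.28 rad and value of joint lamp_switch below 0.1 rad), for 0.1 s.
2. the lamp supply is switched on (value of joint each of strip_switch, lamp_switch above 0.28 rad), for 0.1 s.
3. the large key is pressed down with mains and lamp on (all of step 2 and value of joint capture_key above 0.003 m), for 0.05 s.
4. the large key has come back up (value of joint capture_key below 0.0008 m), for 0.1 s.
At the end, for the whole second after the job is handed in: Both rockers stand at on (over 0.28 of 0.36 rad), the large key is up again (within 0.8 mm), the controller lies flat within 20 mm of where it was, and the specimens and the eyepiece stand upright within 15 mm of where they were (all of step 2 and value of joint capture_key below 0.0008 m and distance of pad from where it was at the start of the episode below 0.02 m and angle between pad's own z axis and vertical below 0.05 rad and linear speed of pad below 0.01 m/s and distance of each of specimen_a, specimen_b, eyepiece from where it was at the start of the episode below 0.015 m and angle between each of specimen_a, specimen_b, eyepiece's own z axis and vertical below 0.1 rad); the robot touches nothing.
It fails at once if out of order: the lamp supply is switched on while the mains strip is off, or the large key is pressed before both are on ((value of joint lamp_switch above 0.18 rad and value of joint strip_switch below 0.18 rad) or (value of joint capture_key above 0.002 m and value of joint any of strip_switch, lamp_switch below 0.18 rad)).
It fails at once if a small key of the controller is pressed (over 2 mm) (value of joint any of menu_key_a, menu_key_b above 0.002 m).
It fails at once if the lamp dial is turned (pointer tip over 5 mm) (distance of dial_mark from where it was at the start of the episode above 0.005 m).
It fails at once if the controller is lifted, tipped or carried (over 8 mm up, 0.15 rad or 20 mm) (height (world z) of pad above 0.008 m or angle between pad's own z axis and vertical above 0.15 rad or distance of pad from where it was at the start of the episode above 0.02 m).
It fails at once if a specimen or the eyepiece is lifted, moved over 15 mm or tipped (distance of any of specimen_a, specimen_b, eyepiece from where it was at the start of the episode above 0.015 m or angle between any of specimen_a, specimen_b, eyepiece's own z axis and vertical above 0.25 rad).
It also fails if it takes over 48 s, if anything falls off the work surface, if the arm or the gripper's body presses on something with over 40 N, if the wrist force passes 120 N, or if a joint passes its speed limit or range.

## Robot

A 6-joint arm with a two-finger parallel gripper is mounted at the origin on the work surface. World frame = base frame: x ahead of the robot, y to its left, z up, the work surface at z = 0. Lengths are in m, angles in rad, forces in N, time in s.
With the tool pointing down it reaches from about 0.375 to 0.975 m from the base axis. Payload 3.8 kg.
Tool frame: the origin (TCP) lies at the very end of the fingers, on their centre line; the grasp point (between the pads) lies 19 mm behind it; z points along the fingers, y is the line along which they close (so a half turn about z gives the same grasp; the last joint's range is limited). The gripper opens to 88 mm and grips with 3 to 60 N. Pads are 18 mm wide; open, the fingers measure 123 mm over their backs; the gripper's body (75 mm by 187 mm) begins 45 mm behind the grasp point.
Start: joints at [-1.322, 0.264, 1.604, -0, 1.274, -0.037], TCP at [0.19, -0.648, 0.239] pointing down, gripper open.
Joint ranges: [-2.63, 2.63], [-0.94, 2.18], [0.31, 2.57], [-1.31, 4.45], [0, 2.66], [-2.55, 2.55]. Speed limits (rad/s): [2.57, 2.57, 3.14, 3.14, 3.14, 3.14].

## Interface

Orientations are given as a unit quaternion [x, y, z, w].
In Python, from cell import bot gives the robot as it stands. The module is installed in compiled form; this text tells all that it offers.
- The arm moves only by the tool jog_arm, never from a script. Its argument "commands" is a list of rows, each a list of 7 numbers: the shift along the tool's x, y, z in units of 0.4 m (1.0 is 0.4 m), then the turn, a rotation vector about the tool's x, y, z in units of 180 degrees (1.0 is 180 degrees), then the opening, from -1 (shut) to 1 (fully open). In form: [[x, y, z, wx, wy, wz, gripper], ...]. A call has 1 to 20 rows; each row is the pose to reach, as a shift and turn from the pose commanded when the call began, along the tool's axes at that moment, turning the shorter way round; what a row does not reach only later rows make up. A row lasts 1/8 s, in which the tool goes at most 62.5 mm and 10.7 degrees, less where a joint would pass 70% of its speed; a pose out of reach is approached as far as the arm can. A call with a number of a shift or a turn outside -1 to 1 is refused whole. A call with a gripper value outside its range is refused whole. The fingers move at their own pace and stop on an object; the grip force is fixed at half the most. Time passes only in rows, so rows that repeat a pose let the fingers close. It gives the time, the measured TCP pose, the force, the opening and the grip force at its end, in the units of the state.
- bot.get_obs(): the state, without advancing time (a new reading comes with each control period).
- bot.camera(name): name is "scene" or "top" or "wrist"; returns a dict with "image" (420x560x3 uint8, red, green, blue), "z_map" (420x560 float32, m along the optical axis (not along the pixel's ray), 0 where there is no reading), "mtx" (3x3 intrinsics, pixels), "rvec" (rotation vector, rad) and "tvec" (3), from world to camera coordinates, as OpenCV has them; the wrist camera has in their place "mount" (4x4, takes a point from camera to tool coordinates, whose origin is the TCP and whose axes are the flange's). Camera axes: x right, y down, z forward; pixel columns grow to the right and rows downward; lengths in m; the calibration is good to about 2 mm. A picture is of the moment at which its call begins: read the wrist's pose just before it.
- bot.sign_off(): hands the job in; it is judged then, once.
Trained networks look in a picture, given as the dict that the camera call returned (one of the last four; its "shot" number tells which), for a name from the list of things; names that differ only in an ending like _2 or _b are one class to them, and where a whole thing is asked for, a point or a joint stands for the part that bears it (a point fixed in the world has none). Each returns a list of dicts, best first, with "score" (0 to 1); they miss things now and then, are a little off and sometimes report something else, mostly with a low value. They report only what shows in the picture. A call takes as long as a camera call.
- bot.recognise(thing, picture): "box" ([left, top, right, bottom] in pixels, round what is visible of it).
- bot.mark_of(thing, picture): "at" ([row, column] in pixels: a listed point, or the origin of a listed thing).
The state is a dict: "time": time; "q": joint angles; "dq": joint speeds; "joint_torque": joint torques, N m; "eef_pos": TCP position; "orientation": TCP orientation; "contact_force": force on the tool from outside, world axes, zero at the start; "moment": the same for the moment, N m; "opening": finger opening in m; "grip_force": force on a finger pad.
Only numpy, scipy, OpenCV 4.12 (cv2) and the standard library are available. Lean on these libraries where they do the work, as an engineer would, in place of code of your own. Each camera call takes 0.05 s, during which the arm holds its last target. There are 200 camera calls.

## Working session

There is one attempt and no reset: what is moved stays moved. The work goes in short steps, Python scripts to look and compute and a tool call to move; the robot and the scene stay as the last step left them, time stands still between calls to the robot, and variables do not carry over. Pictures are saved under pics/ and viewed, at most 10 in all, crops included, and the job is handed in when it is done.

Besides the shell and the picture viewer there is one more tool, called as name(argument=value, ...) on one line, values as JSON. jog_arm: Moves the arm, as the interface text tells. Shifts and turns lie within -1 to 1; 1 stands for 0.4 m of shift or 180 degrees of turn. Its arguments: {"type":"object","properties":{"commands":{"type":"array","items":{"type":"array","items":{"type":"number","minimum":-1,"maximum":1}}}},"required":["commands"]}

```bash
mkdir -p pics; cat > h.py <<'E'
import numpy as np, cv2
from cell import bot
from scipy.spatial.transform import Rotation as R
def world(p,rc,zs=None):
    r,c=int(round(rc[0])),int(round(rc[1]))
    w=p['z_map'][max(r-1,0):r+2,max(c-1,0):c+2]; w=w[w>0]
    z=np.median(w) if len(w) else 0
    ray=np.linalg.inv(p['mtx'])@[rc[1],rc[0],1]
    if 'rvec' in p:
        M=cv2.Rodrigues(np.array(p['rvec'],float))[0]; t=np.array(p['tvec']).ravel()
        return M.T@(ray*z-t)
    o=p['obs']; T=p['mount']
    q=T[:3,:3]@(ray*z)+T[:3,3]
    return R.from_quat(o['orientation']).apply(q)+o['eef_pos']
def shot(n):
    o=bot.get_obs(); p=bot.camera(n); p['obs']=o; return p
def save(p,f): cv2.imwrite('pics/'+f,cv2.cvtColor(p['image'],cv2.COLOR_RGB2BGR))
E
python3 - <<'E'
from h import *
for n in ['top','scene']:
    p=shot(n); save(p,n+'1.png')
    for t in ['strip','strip_switch_press','supply','lamp_switch_press','dial_mark','pad','capture_key_top','specimen_a','eyepiece']:
        for d in bot.mark_of(t,p)[:2]:
            print(n,t,np.round(d['at']),round(d['score'],2),np.round(world(p,d['at']),3))
print(bot.get_obs())
E
```

```text
top strip [162. 304.] 0.96 [ 0.636 -0.02   0.043]
top strip_switch_press [158. 364.] 0.65 [ 0.641 -0.129  0.049]
top supply [246. 419.] 0.94 [ 0.48  -0.213  0.086]
top supply [241. 457.] 0.33 [ 0.488 -0.28   0.082]
top lamp_switch_press [240. 458.] 0.68 [ 0.49  -0.28   0.083]
top pad [241. 461.] 0.66 [ 0.488 -0.288  0.076]
top pad [253. 188.] 0.65 [0.468 0.198 0.029]
top capture_key_top [254. 199.] 0.47 [0.466 0.175 0.034]
top specimen_a [278. 301.] 0.69 [ 0.421 -0.012  0.021]
top specimen_a [289. 181.] 0.6 [0.402 0.211 0.02 ]
top eyepiece [130. 328.] 0.63 [ 0.71  -0.068  0.004]
scene strip [273. 273.] 0.97 [ 0.673 -0.018  0.027]
scene strip [207. 262.] 0.69 [ 0.432 -0.018  0.011]
scene strip_switch_press [262. 211.] 0.45 [ 0.641 -0.141  0.044]
scene supply [232. 167.] 0.88 [ 0.55  -0.236  0.056]
scene lamp_switch_press [208. 147.] 0.38 [ 0.492 -0.279  0.084]
scene dial_mark [202. 186.] 0.44 [ 0.482 -0.194  0.083]
scene pad [212. 355.] 0.76 [0.499 0.2   0.026]
scene capture_key_top [202. 339.] 0.64 [0.465 0.169 0.032]
scene specimen_a [199. 351.] 0.64 [0.448 0.205 0.026]
scene specimen_a [206. 263.] 0.54 [ 0.432 -0.015  0.014]
scene eyepiece [302. 247.] 0.62 [ 0.728 -0.075  0.014]
{'time': 1.0, 'q': array([-1.32187282e+00,  2.63870860e-01,  1.60399556e+00, -8.27400133e-06,
        1.27369071e+00, -3.68958089e-02]), 'dq': array([-0.0006779 ,  0.00101229, -0.00107556,  0.00048381, -0.00154669,
        0.0005606 ]), 'joint_torque': array([ 3.08316112e-04, -5.02068508e+01, -3.57271600e+01,  7.28357700e-02,
        1.83730829e-02, -1.30946381e-05]), 'eef_pos': array([ 0.19031044, -0.64761694,  0.23872778]), 'orientation': array([ 9.89805610e-01,  1.42424907e-01, -2.05431762e-06,  1.80785344e-05]), 'contact_force': array([-0.38183702,  0.66060899,  0.07447546]), 'moment': array([ 0.03144593, -0.03746754,  0.02541388]), 'grip_force': 0.0, 'opening': 0.08787113119976749}
```

```bash
python3 -c "
import cv2,numpy as np
a=cv2.imread('pics/top1.png');print(a.shape)"
```

```text
(420, 560, 3)
```

View pics/top1.png

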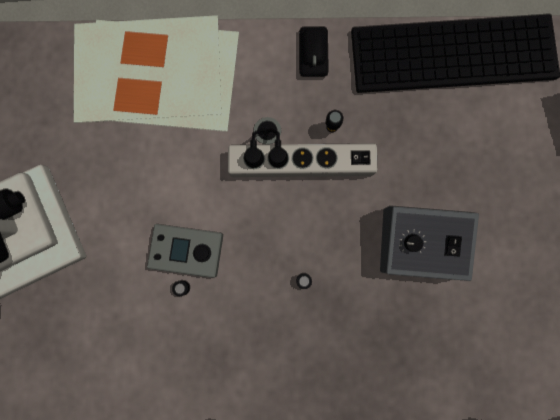

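View pics/scene1.png

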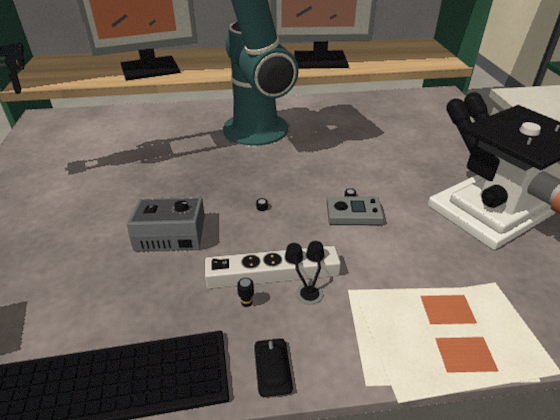

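The top view shows the strip switch at about row 157, col 361, the lamp switch at (245,453), and the large key at (253,202). Everything is aligned roughly with the world axes. Next I'll close the fingers and move over for a wrist view.

jog_arm(commands=[[0.66, -0.42, 0, 0, 0, -0.409, -1], [0.66, -0.42, 0, 0, 0, -0.409, -1], [0.66, -0.42, 0, 0, 0, -0.409, -1], [0.66, -0.42, 0, 0, 0, -0.409, -1], [0.66, -0.42, 0, 0, 0, -0.409, -1], [0.66, -0.42, 0, 0, 0, -0.409, -1], [0.66, -0.42, 0, 0, 0, -0.409, -1], [0.66, -0.42, 0, 0, 0, -0.409, -1]])

```text
time: 2.0
eef_pos: [0.3965, -0.4118, 0.2388]
orientation: [0.708, 0.707, -0.0, 0.0]
contact_force: [0.2, 0.4, 0.4]
opening: 0.01
grip_force: 0.0
```

jog_arm(commands=[[0.59, 0.51, 0, 0, 0, 0, -1], [0.59, 0.51, 0, 0, 0, 0, -1], [0.59, 0.51, 0, 0, 0, 0, -1], [0.59, 0.51, 0, 0, 0, 0, -1], [0.59, 0.51, 0, 0, 0, 0, -1], [0.59, 0.51, 0, 0, 0, 0, -1], [0.59, 0.51, 0, 0, 0, 0, -1]])

```text
time: 2.88
eef_pos: [0.5999, -0.1763, 0.2384]
orientation: [0.708, 0.707, -0.0, -0.0]
contact_force: [-0.5, -0.8, -0.5]
opening: 0.0003
grip_force: 0.0
```

```bash
cat > look.py <<'E'
from h import *
import sys
p=shot('wrist'); save(p,sys.argv[1])
o=p['obs'];print(o['time'],o['eef_pos'],np.round(R.from_quat(o['orientation']).as_matrix(),3).tolist(),o['opening'],o['contact_force'])
for t in sys.argv[2:]:
    for d in bot.mark_of(t,p)[:2]: print(t,np.round(d['at'],1),round(d['score'],2),np.round(world(p,d['at']),4))
E
python3 look.py w1.png strip_switch_press lamp_switch_press dial_mark strip supply
```

```text
2.875 [ 0.59989439 -0.17628648  0.23841359] [[0.001, 1.0, -0.001], [1.0, -0.001, -0.0], [-0.0, -0.001, -1.0]] 0.00031881259453527433 [-0.45447495 -0.82875382 -0.53022773]
strip_switch_press [137.7 331.1] 0.82 [ 0.6453 -0.1318  0.0486]
dial_mark [211.4 149.5] 0.92 [ 0.482  -0.1929  0.0839]
strip [ 12.6 329.5] 0.63 [ 0.641  -0.0255  0.0415]
strip [17.5 95. ] 0.32 [ 0.4257 -0.0238  0.019 ]
supply [234.4 181.2] 0.63 [ 0.5055 -0.218   0.0745]
```

View pics/w1.png

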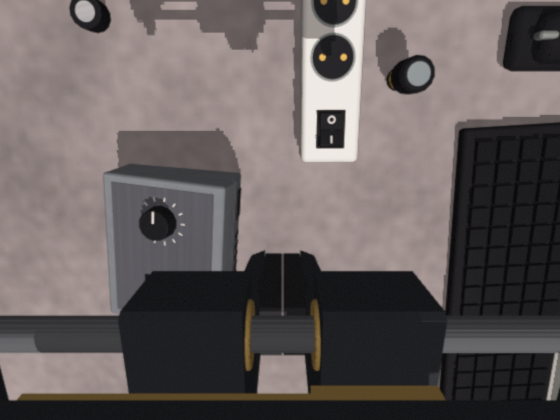

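The wrist view shows the strip rocker centred near (129,331), with the bar-marked half below it. The network's press point at (138,331) agrees. I'll move over that half and descend.

jog_arm(commands=[[0.1, 0.113, 0.1, 0, 0, 0, -1], [0.1, 0.113, 0.25, 0, 0, 0, -1], [0.1, 0.113, 0.4, 0, 0, 0, -1], [0.1, 0.113, 0.44, 0, 0, 0, -1], [0.1, 0.113, 0.44, 0, 0, 0, -1], [0.1, 0.113, 0.44, 0, 0, 0, -1]])

```text
time: 3.92
eef_pos: [0.6478, -0.1371, 0.0661]
orientation: [0.707, 0.707, 0.001, 0.002]
contact_force: [-0.1, 0.3, 0.3]
opening: 0.0008
grip_force: 0.0
```

```bash
python3 look.py w2.png strip_switch_press dial_mark
```

```text
3.925 [ 0.6478169  -0.13706985  0.0661317 ] [[0.001, 1.0, 0.005], [1.0, -0.001, -0.001], [-0.001, 0.005, -1.0]] 0.0008440696991470757 [-0.05339293  0.3401124   0.30037897]
strip_switch_press [245.4 273.9] 0.82 [ 0.6437 -0.1315  0.0487]
```

View pics/w2.png

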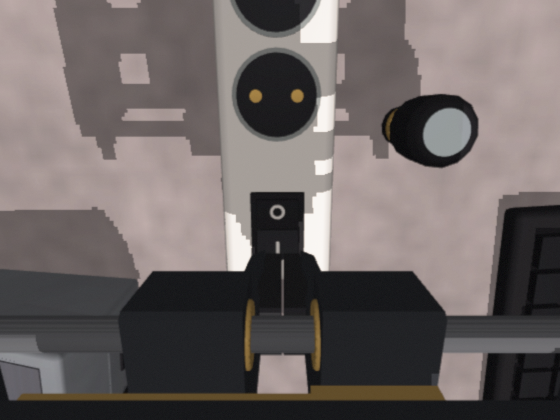

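The fingertip hangs just beyond the rocker's middle over the marked half, so I'll press.

jog_arm(commands=[[0, -0.008, 0.02, 0, 0, 0, -1], [0, -0.008, 0.035, 0, 0, 0, -1], [0, -0.008, 0.042, 0, 0, 0, -1], [0, -0.008, 0.048, 0, 0, 0, -1], [0, -0.008, 0.05, 0, 0, 0, -1], [0, -0.008, 0.05, 0, 0, 0, -1]])

```text
time: 4.82
eef_pos: [0.6423, -0.1365, 0.0469]
orientation: [0.707, 0.707, -0.0, 0.0]
contact_force: [-10.3, 0.1, 23.4]
opening: 0.0004
grip_force: 11.8
```

jog_arm(commands=[[0, 0, -0.05, 0, 0, 0, -1], [0, 0, -0.2, 0, 0, 0, -1], [-0.15, -0.1, -0.35, 0, 0, 0, -1], [-0.3, -0.2, -0.45, 0, 0, 0, -1], [-0.45, -0.2, -0.45, 0, 0, 0, -1], [-0.45, -0.2, -0.45, 0, 0, 0, -1], [-0.45, -0.2, -0.45, 0, 0, 0, -1]])

```text
time: 5.7
eef_pos: [0.5619, -0.3189, 0.2239]
orientation: [0.708, 0.706, 0.0, 0.001]
contact_force: [-0.0, 0.5, 1.1]
opening: 0.0007
grip_force: 0.0
```

```bash
python3 look.py w3.png strip_switch_press lamp_switch_press dial_mark supply
```

```text
5.7 [ 0.56192866 -0.31891581  0.22391482] [[0.004, 1.0, 0.002], [1.0, -0.004, -0.001], [-0.001, 0.002, -1.0]] 0.0007473523092977226 [-0.01095508  0.50505945  1.11169382]
strip_switch_press [102.2 202. ] 0.69 [ 0.4979 -0.2432  0.0722]
lamp_switch_press [146.7 189.4] 0.61 [ 0.4866 -0.278   0.0783]
dial_mark [ 29.7 177.3] 0.94 [ 0.4862 -0.1929  0.0855]
supply [101.1 205.5] 0.73 [ 0.5009 -0.2424  0.0729]
```

View pics/w3.png

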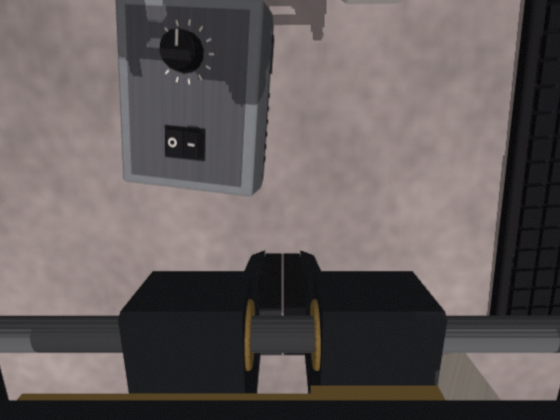

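The lamp rocker frame spans cols 165–205 and rows 127–160, with the bar on the right (+x) half near col 192 and the dial at (50,182). I'll compute world points for these and check the strip rocker from the top camera.

```bash
python3 - <<'E'
from h import *
p=shot('wrist')
for rc in [(142,166),(142,172),(143,185),(144,192),(144,196),(144,199),(145,204),(145,215),(50,182)]: print(rc,np.round(world(p,rc),4))
im=cv2.cvtColor(p['image'],cv2.COLOR_RGB2BGR)[110:175,150:220]
t=shot('top')
for n in ['strip_switch_press','lamp_switch_press']:
    for d in bot.mark_of(n,t)[:2]: print(n,d['at'],d['score'],np.round(world(t,d['at']),4))
ti=cv2.cvtColor(t['image'],cv2.COLOR_RGB2BGR)[135:185,335:385]
cv2.imwrite('pics/c1.png',np.hstack([cv2.resize(im,(400,400),interpolation=cv2.INTER_CUBIC),cv2.resize(ti,(400,400),interpolation=cv2.INTER_CUBIC)]))
E
```

```text
(142, 166) [ 0.4647 -0.2705  0.068 ]
(142, 172) [ 0.4711 -0.2701  0.0725]
(143, 185) [ 0.4828 -0.2706  0.0761]
(144, 192) [ 0.4893 -0.2711  0.0796]
(144, 196) [ 0.4929 -0.2709  0.0813]
(144, 199) [ 0.4949 -0.2711  0.0796]
(145, 204) [ 0.4977 -0.2724  0.0741]
(145, 215) [ 0.5068 -0.2723  0.0746]
(50, 182) [ 0.4883 -0.2023  0.0857]
strip_switch_press [156.9, 363.8] 0.51 [ 0.644  -0.1293  0.0472]
lamp_switch_press [238.7, 458.7] 0.82 [ 0.4911 -0.2818  0.0824]
```

View pics/c1.png

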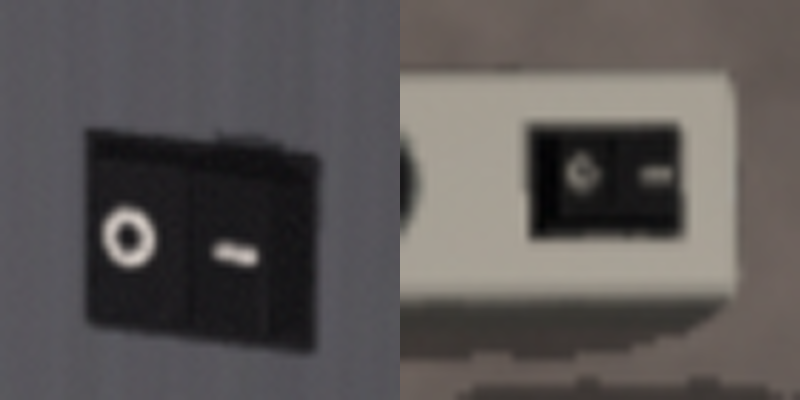

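The strip rocker reads level (on). The lamp pivot is near x=0.481, y=-0.277, and the supply is yawed about -4°. I'll rotate the tool so its narrow side runs along x and move above the marked half.

jog_arm(commands=[[0.1, -0.17, 0, 0, 0, 0.522, -1], [0.1, -0.17, 0, 0, 0, 0.522, -1], [0.1, -0.17, 0, 0, 0, 0.522, -1], [0.1, -0.17, 0, 0, 0, 0.522, -1], [0.1, -0.17, 0, 0, 0, 0.522, -1], [0.1, -0.17, 0, 0, 0, 0.522, -1], [0.1, -0.17, 0, 0, 0, 0.522, -1], [0.1, -0.17, 0, 0, 0, 0.522, -1], [0.1, -0.17, 0, 0, 0, 0.522, -1], [0.1, -0.17, 0.15, 0, 0, 0.522, -1], [0.1, -0.17, 0.27, 0, 0, 0.522, -1], [0.1, -0.17, 0.27, 0, 0, 0.522, -1], [0.1, -0.17, 0.27, 0, 0, 0.522, -1]])

```text
time: 7.78
eef_pos: [0.4953, -0.2764, 0.1163]
orientation: [0.999, -0.034, 0.001, 0.0]
contact_force: [0.4, -0.0, 0.2]
opening: 0.0001
grip_force: 0.0
```

```bash
python3 look.py w4.png lamp_switch_press dial_mark
```

```text
7.775 [ 0.49531799 -0.27636535  0.11629105] [[0.998, -0.069, 0.002], [-0.069, -0.998, -0.001], [0.002, 0.001, -1.0]] 0.00010441606470005843 [ 0.41385027 -0.0126717   0.23409374]
lamp_switch_press [255.6 279.7] 0.8 [ 0.5044 -0.2766  0.1181]
dial_mark [272.5 128.2] 0.83 [ 0.479  -0.1838  0.0691]
```

View pics/w4.png

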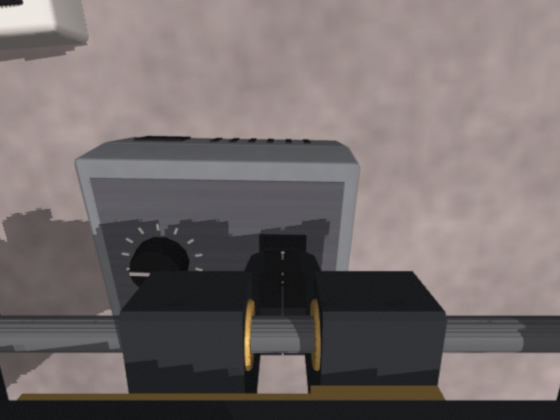

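The rocker frame (cols 260–306) is centred on the fingertips and yaw matches, so I'll press.

jog_arm(commands=[[0, 0, 0.05, 0, 0, 0, -1], [0, 0, 0.075, 0, 0, 0, -1], [0, 0, 0.085, 0, 0, 0, -1], [0, 0, 0.09, 0, 0, 0, -1], [0, 0, 0.094, 0, 0, 0, -1], [0, 0, 0.094, 0, 0, 0, -1]])

```text
time: 8.68
eef_pos: [0.4953, -0.2767, 0.0781]
orientation: [0.999, -0.035, 0.001, 0.001]
contact_force: [2.6, -0.7, 4.7]
opening: 0.0003
grip_force: 2.2
```

jog_arm(commands=[[0, 0, 0.002, 0, 0, 0, -1], [0, 0, 0.004, 0, 0, 0, -1], [0, 0, 0.004, 0, 0, 0, -1]])

```text
time: 9.05
eef_pos: [0.4954, -0.2768, 0.0778]
orientation: [0.999, -0.035, 0.001, 0.001]
contact_force: [-0.5, 0.9, 12.7]
opening: 0.0006
grip_force: 6.3
```

The lamp rocker is on its stop. I'll lift clear and go to the controller.

jog_arm(commands=[[0, 0, -0.1, 0, 0, 0, -1], [0, 0, -0.25, 0, 0, 0, -1], [0, 0, -0.38, 0, 0, 0, -1], [-0.24, -1, -0.38, 0, 0, -0.1, -1], [-0.24, -1, -0.38, 0, 0, -0.1, -1], [-0.24, -1, -0.38, 0, 0, -0.1, -1], [-0.24, -1, -0.38, 0, 0, -0.1, -1], [-0.24, -1, -0.38, 0, 0, -0.1, -1], [-0.24, -1, -0.38, 0, 0, -0.1, -1], [-0.24, -1, -0.38, 0, 0, -0.1, -1], [-0.24, -1, -0.38, 0, 0, -0.1, -1], [-0.24, -1, -0.38, 0, 0, -0.1, -1]])

```text
time: 10.55
eef_pos: [0.4255, 0.1289, 0.2268]
orientation: [0.992, 0.122, -0.001, 0.001]
contact_force: [0.4, -0.8, -0.2]
opening: 0.0004
grip_force: 0.0
```

```bash
python3 look.py w5.png capture_key_top pad specimen_b; python3 - <<'E'
from h import *
t=shot('top')
for n in ['strip_switch_press','lamp_switch_press','capture_key_top']:
    for d in bot.mark_of(n,t)[:2]: print(n,np.round(d['at'],1),round(d['score'],2),np.round(world(t,d['at']),4))
i=cv2.cvtColor(t['image'],cv2.COLOR_RGB2BGR)
f=lambda a:cv2.resize(a,(400,400),interpolation=cv2.INTER_CUBIC)
w=cv2.imread('pics/w5.png')
cv2.imwrite('pics/c2.png',np.hstack([cv2.resize(w,(533,400)),cv2.resize(i[220:270,428:478],(266,266),interpolation=cv2.INTER_CUBIC) if 0 else cv2.copyMakeBorder(cv2.resize(i[220:270,428:478],(266,266),interpolation=cv2.INTER_CUBIC),0,134,0,0,cv2.BORDER_CONSTANT)]))
E
```

```text
10.55 [0.42545526 0.12892226 0.22676511] [[0.97, 0.243, -0.002], [0.243, -0.97, -0.001], [-0.002, 0.001, -1.0]] 0.00038449255179440515 [ 0.37682082 -0.8109614  -0.22160317]
capture_key_top [129.5 250.2] 0.61 [0.4688 0.1698 0.0323]
pad [111.2 216.8] 0.72 [0.4772 0.2044 0.0268]
specimen_b [215.4 407.7] 0.9 [ 0.4221 -0.0083  0.0193]
specimen_b [172.3 198.3] 0.63 [0.414  0.2123 0.0194]
strip_switch_press [155.8 366. ] 0.67 [ 0.6461 -0.1335  0.0468]
lamp_switch_press [238. 458.] 0.79 [ 0.4925 -0.2824  0.0781]
capture_key_top [253.7 198.9] 0.52 [0.4669 0.1759 0.0343]
```

View pics/c2.png

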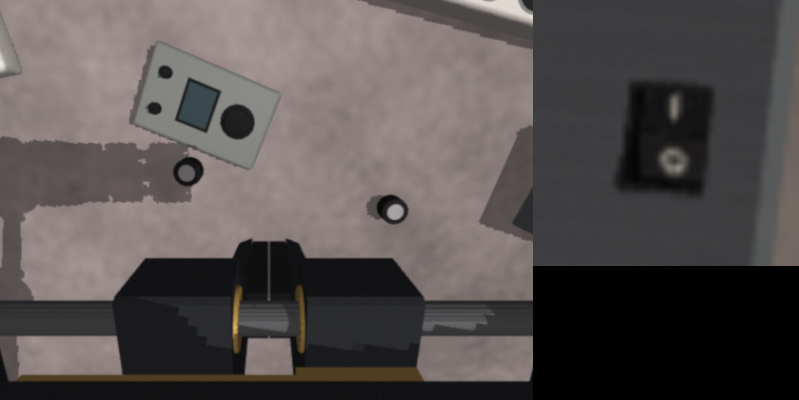

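The wrist view shows the large key at about (128,250) in full-image pixels, which agrees with the network's (0.469, 0.170). The lamp rocker now reads flat (z fell from 82 to 78 mm). Now I'll go above the key.

jog_arm(commands=[[0.13, -0.073, 0.1, 0, 0, 0, -1], [0.13, -0.073, 0.25, 0, 0, 0, -1], [0.13, -0.073, 0.39, 0, 0, 0, -1], [0.13, -0.073, 0.45, 0, 0, 0, -1], [0.13, -0.073, 0.45, 0, 0, 0, -1], [0.13, -0.073, 0.45, 0, 0, 0, -1]])

```text
time: 11.7
eef_pos: [0.4708, 0.1708, 0.0488]
orientation: [0.993, 0.122, 0.001, -0.0]
contact_force: [0.0, 0.1, 0.1]
opening: 0.0003
grip_force: 0.0
```

```bash
python3 look.py w6.png capture_key_top
```

```text
11.7 [0.47075859 0.17081578 0.04878424] [[0.97, 0.242, 0.002], [0.242, -0.97, 0.001], [0.002, -0.0, -1.0]] 0.0002722471151304351 [0.02788913 0.13292369 0.0584675 ]
capture_key_top [262.8 280.6] 0.9 [0.479  0.1729 0.0573]
```

View pics/w6.png

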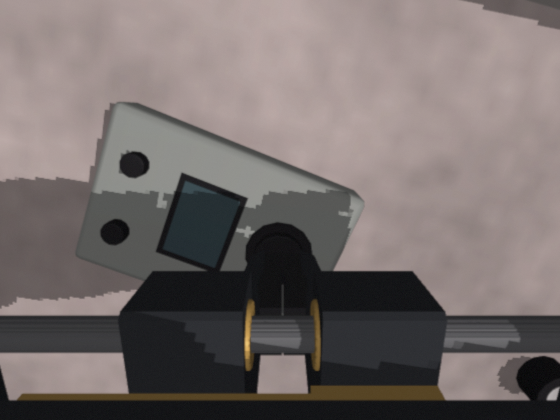

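The key (centre col 279) sits right under the fingertips. I'll press to just past its bottom.

jog_arm(commands=[[0, 0, 0.025, 0, 0, 0, -1], [0, 0, 0.036, 0, 0, 0, -1], [0, 0, 0.042, 0, 0, 0, -1], [0, 0, 0.046, 0, 0, 0, -1], [0, 0, 0.048, 0, 0, 0, -1], [0, 0, 0.048, 0, 0, 0, -1]])

```text
time: 12.55
eef_pos: [0.4698, 0.1707, 0.0302]
orientation: [0.992, 0.122, -0.0, 0.0]
contact_force: [-5.2, -2.1, 16.3]
opening: 0.0007
grip_force: 8.3
```

jog_arm(commands=[[0, 0, -0.02, 0, 0, 0, -1], [0, 0, -0.1, 0, 0, 0, -1], [0, 0, -0.25, 0, 0, 0, -1], [0, 0, -0.4, 0, 0, 0, -1], [-0.2, 0.3, -0.45, 0, 0, 0, -1], [-0.2, 0.3, -0.45, 0, 0, 0, -1], [-0.2, 0.3, -0.45, 0, 0, 0, -1], [-0.2, 0.3, -0.45, 0, 0, 0, -1]])

```text
time: 13.55
eef_pos: [0.4205, 0.0338, 0.2084]
orientation: [0.993, 0.121, 0.0, -0.0]
contact_force: [0.3, 1.3, 0.5]
opening: 0.0
grip_force: 0.0
```

```bash
python3 - <<'E'
from h import *
for c in ['wrist','top']:
    t=shot(c)
    for n in ['strip_switch_press','lamp_switch_press','capture_key_top','pad','specimen_a','eyepiece']:
        for d in bot.mark_of(n,t)[:2]: print(c,n,np.round(d['at'],1),round(d['score'],2),np.round(world(t,d['at']),4))
E
```

```text
wrist strip_switch_press [153.8 102.5] 0.62 [0.4096 0.2052 0.0186]
wrist capture_key_top [ 94.  141.5] 0.65 [0.4727 0.1711 0.0328]
wrist pad [ 84.1 121.7] 0.98 [0.4764 0.1917 0.026 ]
wrist pad [153.4 101.1] 0.28 [0.4097 0.2065 0.0187]
wrist specimen_a [151.2 101.3] 0.94 [0.4118 0.2066 0.0185]
wrist specimen_a [194.1 327.3] 0.74 [ 0.4228 -0.0117  0.0193]
top strip_switch_press [154.1 361.4] 0.77 [ 0.6491 -0.1249  0.048 ]
top lamp_switch_press [240.2 457.9] 0.71 [ 0.4888 -0.2826  0.0769]
top capture_key_top [253.4 196. ] 0.62 [0.4675 0.1815 0.0337]
top pad [248.9 188.2] 0.58 [0.4759 0.1977 0.0274]
top specimen_a [276.2 302.7] 0.41 [ 0.455  -0.0017  0.5689]
top eyepiece [127.  330.8] 0.68 [ 0.7023 -0.0695  0.0442]
```

Both rockers read on, the key is back up, and nothing has moved.

```bash
python3 -c "
from cell import bot
print(bot.sign_off())"
```

```text
the job is handed in; nothing more can be done
None
```

I switched on the mains strip and then the lamp supply, pressed the large key to its bottom and let it come back up, and handed the job in at about 14 s; camera checks beforehand showed both rockers on and nothing visibly shifted, but no verdict was returned.

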